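# Shut the receipt printer after a paper change

### The arm

A 6-joint arm with a two-finger parallel gripper is mounted at the origin on the work surface. World frame = base frame: x ahead of the robot, y to its left, z up, the work surface at z = 0. Lengths are in m, angles in rad, forces in N, time in s.
With the tool pointing down it reaches from about 0.325 to 1 m from the base axis. Payload 5.1 kg.
Tool frame: the origin (TCP) lies midway between the tips of the shut fingers; the grasp point (between the pads) lies 19 mm behind it; z points along the fingers, y is the line along which they close (so a half turn about z gives the same grasp; the last joint's range is limited). The gripper opens to 85 mm and grips with 20 to 120 N. Pads are 22 mm wide; open, the fingers measure 114 mm over their backs; the gripper's body (76 mm by 85 mm) begins 54 mm behind the grasp point. The pads swing forward as they close: fully open they stand 13 mm farther back than shut.
Start: joints at [1.147, 0.124, 1.65, -0, 1.367, -0.083], TCP at [0.217, 0.613, 0.231] pointing down, gripper open.
Joint ranges: [-2.61, 2.61], [-1.02, 2.33], [0.03, 2.71], [-1.35, 4.49], [0.32, 2.68], [-2.91, 2.91]. Speed limits (rad/s): [2.57, 2.57, 3.14, 3.14, 3.14, 3.14].

### API

Orientations are given as a unit quaternion [w, x, y, z].
In Python, from bench import get_state, grab_frame, close_job, search_frame, silhouettes gives the robot as it stands.
- The arm moves only by the tool drive_tool, never from a script. Its argument "rows" is a list of rows, each a list of 2 entries, a list of its own where there are three numbers: the shift along the tool's x, y, z in units of 250 mm (1.0 is 250 mm), then the turn, a rotation vector about the tool's x, y, z in units of 360 degrees (1.0 is 360 degrees). In form: [[[x, y, z], [ax, ay, az]], ...]. A call has 1 to 10 rows; each row is the pose to reach, as a shift and turn from the pose commanded when the call began, along the tool's axes at that moment, turning the shorter way round; what a row does not reach only later rows make up. A row lasts 1/8 s, in which the tool goes at most 62.5 mm and 10.7 degrees, less where a joint would pass 70% of its speed; a pose out of reach is approached as far as the arm can. A call with a number of a shift or a turn outside -1 to 1 is refused whole. A call with a gripper value outside its range is refused whole. "jaw" is the closure, from -1 (fully open) to 1 (shut), set as the call begins (left out, the last holds). The fingers move at their own pace and stop on an object; the grip force is fixed at half the most. Time passes only in rows, so rows that repeat a pose let the fingers close. It gives the time, the measured TCP pose, the force, the opening and the grip force at its end, in the units of the state.
- get_state(): the state, without advancing time (a new reading comes with each control period).
- grab_frame(name): name is "side" or "top"; returns a dict with "color" (384x512x3 uint8, red, green, blue), "range_z" (384x512 float32, m along the optical axis (not along the pixel's ray), 0 where there is no reading), "K" (3x3 intrinsics, pixels), "rvec" (rotation vector, rad) and "tvec" (3), from world to camera coordinates, as OpenCV has them. Camera axes: x right, y down, z forward; pixel columns grow to the right and rows downward; lengths in m; the calibration is good to about 2 mm. A picture is of the moment at which its call begins.
- close_job(): hands the job in; it is judged then, once.
Trained networks look in a picture, given as the dict that the camera call returned (one of the last four; its "shot" number tells which), for a name from the list of things; names that differ only in an ending like _2 or _b are one class to them, and where a whole thing is asked for, a point or a joint stands for the part that bears it (a point fixed in the world has none). Each returns a list of dicts, best first, with "conf" (0 to 1); they miss things now and then, are a little off and sometimes report something else, mostly with a low value. They report only what shows in the picture. A call takes as long as a camera call. They do not tell look-alikes from the thing itself.
- search_frame(label, picture): "uv" ([column, row] in pixels, amid what is visible of it).
- silhouettes(label, picture): "pixels" (384x512 bool, what is visible of it) and "uv" ([column, row] in pixels, amid what is visible of it).
The state is a dict: "time": time; "joint_positions": joint angles; "joint_velocities": joint speeds; "effort": joint torques, N m; "eef_pos": TCP position; "tcp_rot": TCP orientation; "force": force on the tool from outside, world axes, zero at the start; "moment": the same for the moment, N m; "grip_width": finger opening in m; "finger_force": force on a finger pad.
Only numpy, scipy, OpenCV 4.12 (cv2) and the standard library are available. Lean on these libraries where they do the work, as an engineer would, in place of code of your own. Each camera call takes 0.05 s, during which the arm holds its last target. There are 200 camera calls.

### The job

The paper roll in the receipt printer on the shop counter has just been changed: with the fingertips, push its open cover fully shut, touching only the outside of the cover, then hold the long feed key down for about two seconds to run the paper through, and let go. Do not press the small round power key, leave the roll lying in the printer, and do not grip, lift or shift anything that stands around it.

Things in the scene. Friction and masses are not known exactly. Their poses are not given: they have to be found in the camera images.
- printer: white receipt printer, fixed, 180 deep (its x) by 140 wide (y), 128 mm high with the cover shut. Origin: centre of its underside. Its front looks along its -x (to the robot at yaw 0; yaw within 0.55 rad), +y left, z up. Its front part, x -90 to -45 mm, is a level deck 108 mm high with both keys. Behind it, x -35 to 44, y -42 to 42 mm, the paper bucket, floor 30 mm high, under the cover.
- cover (a joint): cover hinge, rad: 0 shut, 1.65 wide open; starts at 0.95 to 1.5. Hinge line along printer y at its x = 78, z = 104 mm (rear); the free edge rises as it opens and the outside then faces away from the robot. Stiff hinge (0.2 N m friction, 2 N at the edge): the cover stays where it is left and must be pushed the whole way down to its stop. Fully shut: below 0.035.
- cover_edge (a point): middle of the cover's free edge, on its outer skin: 123 mm from the hinge line along the cover and 24 mm outward from it. Shut, it lies at printer x = -45, z = 128 mm. The cover is a white shell, 140 mm wide and 20 mm thick, with a plain flat outside.
- cover_inside: black inner frame under the cover with the rubber platen roller (14 mm thick, 82 mm long) at the free end; moves with the cover; not to be touched. Origin: on the hinge line, mid width; its x points along the cover from the free edge to the hinge, its z out of the cover's outside (up when shut).
- feed_key (a joint): travel of the feed key, m: 0 = up, 0.004 = fully down; counts as pressed from 0.0025. A spring key: about 1 N starts it, 4 N holds it fully down, and it comes back up by itself.
- feed_top (a point): centre of the top of the feed key: a long black key, 28 mm (printer y) by 14 mm (printer x), on the left of the control deck at printer x = -70, y = +38 mm; its top stands 8 mm above the deck, 116 mm above the counter. It is 25 mm in front of the shut cover's edge.
- power_key (a joint): travel of the power key, m: 0 = up, 0.003 = fully down; not to be pressed.
- power_top (a point): centre of the top of the power key: small round black key, 12 mm across, 5 mm above the deck, on the right of the deck at printer x = -70, y = -42 mm.
- roll: white paper roll, 70 mm diameter, 78 mm long, lying loose across the printer (axis along printer y) in its bucket, its paper tail drawn out over the tear bar in front (only seen). Origin: its centre, 65 mm above the counter. It stays where it is.
- spare_roll: bystander: spare paper roll standing on end beside the printer, 70 mm diameter, 78 mm high. Origin: centre of its underside.
- jar: bystander: jam jar, 66 mm diameter, 76 mm high. Origin: centre of its underside.
- tin: bystander: square tea tin, 60 by 60 mm, 92 mm high. Origin: centre of its underside.
- terminal: bystander: flat black card terminal, 160 by 76 mm, 33 mm high, lying on the counter. Origin: centre of its underside.
There are look-alikes about, which are no part of the job. There is more than one size of the printer; the job needs the middle-sized. What is shaped like the roll but pink is not meant.

How it is judged:
By the outcome, as a careful person would: the job done as asked, in the order asked, and still so for the second after the job is handed in, with the robot touching nothing.
It also fails if it takes over 48 s, if anything falls off the work surface, if the arm or the gripper's body presses on something with over 40 N, if the wrist force passes 120 N, or if a joint passes its speed limit or range.

## Working session

There is one attempt and no reset: what is moved stays moved. The work goes in short steps, Python scripts to look and compute and a tool call to move; the robot and the scene stay as the last step left them, time stands still between calls to the robot, and variables do not carry over. Pictures are saved under pics/ and viewed, at most 10 in all, crops included, and the job is handed in when it is done.

Besides the shell and the picture viewer there is one more tool, called after "Emit:" as name([rows], argument=value, ...), one row to a line, values as JSON. drive_tool: Moves the arm, as the interface text tells. Shifts and turns lie within -1 to 1; 1 stands for 250 mm of shift or 360 degrees of turn. Its arguments: {"type":"object","properties":{"rows":{"type":"array"},"jaw":{"type":"number"}},"required":["rows"]}

```bash
mkdir -p pics; ls
cat > h.py <<'E'
import numpy as np, cv2
from bench import *
from scipy.spatial.transform import Rotation as R
def cam(f):
    return R.from_rotvec(np.ravel(f["rvec"])).as_matrix(), np.ravel(f["tvec"])
def cloud(f):
    M,t=cam(f);K=f["K"];z=f["range_z"]
    v,u=np.mgrid[:z.shape[0],:z.shape[1]]
    P=np.stack([(u-K[0,2])/K[0,0]*z,(v-K[1,2])/K[1,1]*z,z],-1)
    W=(P-t)@M; W[z<=0]=np.nan
    return W
def proj(f,p):
    M,t=cam(f); c=np.atleast_2d(p)@M.T+t; q=c@f["K"].T
    return q[:,:2]/q[:,2:]
def save(n,im): cv2.imwrite("pics/"+n,np.ascontiguousarray(im[...,::-1]))
E
python3 - <<'E'
from h import *
s=grab_frame("side");t=grab_frame("top")
np.save("s.npy",s,allow_pickle=True);np.save("t.npy",t,allow_pickle=True)
im=np.vstack([s["color"],t["color"]])
save("a.png",cv2.resize(im,(400,600),interpolation=cv2.INTER_AREA)) if 0 else (save("s.png",s["color"]),save("t.png",t["color"]))
for f,n in((s,"side"),(t,"top")):
  W=cloud(f)
  for l in("printer","cover","feed_key","power_key","roll"):
    for d in silhouettes(l,f)[:5]:
      m=d["pixels"]; print(n,l,round(d["conf"],2),np.round(d["uv"]),m.sum(),np.round(np.nanmedian(W[m],0),3))
print(get_state())
E
```

```text
pics
side printer 0.88 [182. 289.] 9362 [ 0.357 -0.257  0.153]
side printer 0.77 [244. 204.] 4210 [0.522 0.063 0.104]
side printer 0.7 [322. 214.] 2346 [0.747 0.033 0.085]
side cover 0.97 [189. 269.] 4826 [ 0.377 -0.21   0.17 ]
side cover 0.8 [328. 204.] 1041 [0.769 0.058 0.099]
side cover 0.68 [261. 172.] 808 [0.572 0.095 0.208]
side feed_key 0.56 [135. 264.] 84 [ 0.248 -0.178  0.154]
side roll 0.81 [270. 156.] 306 [0.616 0.307 0.062]
side roll 0.21 [289. 268.] 856 [ 0.625 -0.154  0.074]
top printer 0.79 [265. 139.] 1908 [0.741 0.06  0.094]
top printer 0.74 [358. 271.] 6351 [ 0.344 -0.189  0.166]
top printer 0.67 [258. 219.] 2912 [0.499 0.086 0.106]
top cover 0.88 [262. 133.] 1175 [0.764 0.069 0.098]
top cover 0.85 [243. 194.] 598 [0.555 0.122 0.221]
top cover 0.79 [359. 261.] 4307 [ 0.371 -0.19   0.168]
top cover 0.75 [251. 197.] 118 [0.547 0.111 0.213]
top cover 0.18 [256. 221.] 2985 [0.499 0.086 0.105]
top feed_key 0.4 [352. 305.] 98 [ 0.245 -0.169  0.151]
top feed_key 0.2 [188. 266.] 1300 [0.359 0.301 0.019]
top roll 0.91 [180. 196.] 657 [0.591 0.317 0.061]
top roll 0.79 [255. 214.] 234 [0.52  0.098 0.092]
{'time': 0.6, 'joint_positions': array([ 1.14738393e+00,  1.23770215e-01,  1.65026600e+00,  1.87995699e-05,
        1.36748810e+00, -8.25605092e-02]), 'joint_velocities': array([ 0.00025853,  0.0008708 ,  0.00023881,  0.00138324, -0.0003974 ,
        0.00114338]), 'effort': array([-6.60780079e-04, -4.23297751e+01, -3.65516996e+01, -7.16572094e-05,
        7.26852068e-04,  1.09213843e-05]), 'eef_pos': array([0.21728969, 0.61261227, 0.23136163]), 'tcp_rot': array([-3.61382631e-07,  1.69604006e-01,  9.85512293e-01,  3.53835285e-05]), 'force': array([-0.33423213,  0.44857222, -0.49465582]), 'moment': array([ 0.04921079, -0.01754959,  0.04403735]), 'finger_force': 0.0, 'grip_width': 0.08504193377110972}
```

View pics/s.png

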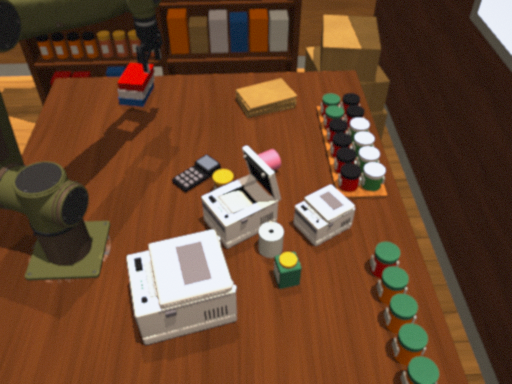

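View pics/t.png

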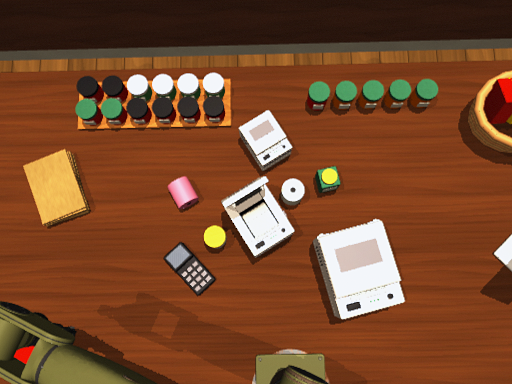

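```bash
cat > m.py <<'E'
from h import *
def pts(f):
    W=cloud(f); sel=np.isfinite(W[...,0])&(W[...,2]>.015)&(np.hypot(W[...,0]-.52,W[...,1]-.085)<.17)
    return W,sel
s=np.load("s.npy",allow_pickle=True).item();t=np.load("t.npy",allow_pickle=True).item()
P=[]
for f in(s,t):
    W=cloud(f); m=np.zeros(W.shape[:2],bool)
    for l in("printer","cover"):
        for d in silhouettes(l,f):
            c=np.nanmedian(W[d["pixels"]],0)
            if np.hypot(c[0]-.52,c[1]-.085)<.08: m|=d["pixels"]
    P.append(W[m&np.isfinite(W[...,0])])
A=np.vstack(P); D=A[(A[:,2]>.1)&(A[:,2]<.113)]
# deck-level: robust rect
print([len(p) for p in P],len(D))
for z0,z1 in((.02,.1),(.1,.113),(.13,.26)):
    q=A[(A[:,2]>z0)&(A[:,2]<z1)]; print(z0,len(q),cv2.minAreaRect((q[:,:2]*1000).astype(np.float32)))
for p in P: print(np.histogram(p[:,2],bins=np.arange(0,.27,.01))[0])
np.save("A.npy",A)
up=np.hstack([cv2.resize(t["color"][160:270,200:320],None,fx=5,fy=5,interpolation=cv2.INTER_CUBIC)[:, :],])
save("crop.png",up)
E
python3 - <<'E'
exec(open("m.py").read())
E
```

```text
[4203, 3019] 3278
0.02 2281 ((504.1689147949219, 81.86990356445312), (183.2132110595703, 150.84490966796875), 31.257461547851562)
0.1 3278 ((508.9437255859375, 84.93742370605469), (193.14881896972656, 152.36111450195312), 32.04694747924805)
0.13 1313 ((565.0021362304688, 119.24322509765625), (49.8454475402832, 148.06153869628906), 30.686758041381836)
[  31   95  150  118  168  152  170  175  267  465 1331  277   45   55
   51   55   58   38   26   27   43  169  216   11    0    0]
[  14   10   21   24   18   12   19   38  149  335 1576  203    2    4
    9    3    8   11   10    7   51  146  306    9    0    0]
```

View pics/crop.png

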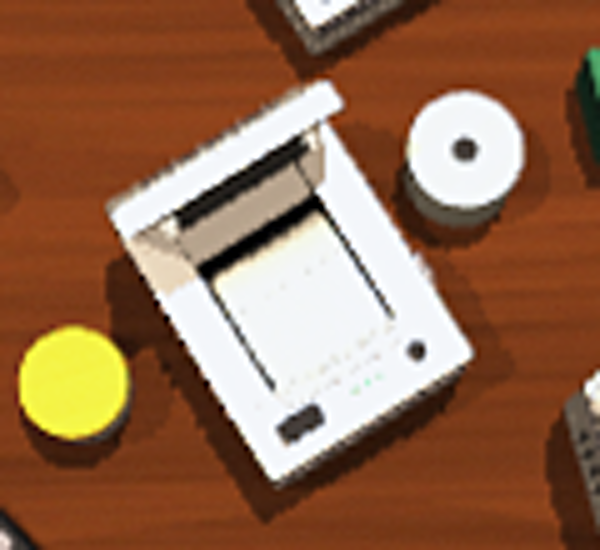

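Three printers in the top picture: (265,139) is small, (358,271) is large, and (258,219) is the middle-sized one with the open cover and roll. The middle one is the target. In the crop its feed key is at full-frame (260,245) and its power key at (283,230).

Run:
```python
from h import *
from scipy.optimize import least_squares
t=np.load("t.npy",allow_pickle=True).item(); s=np.load("s.npy",allow_pickle=True).item();A=np.load("A.npy")
# key centroids by darkness, sub-pixel
def dark(f,c,r):
    g=f["color"].astype(float).mean(2); u,v=map(int,c); w=np.clip(120-g[v-r:v+r+1,u-r:u+r+1],0,None)
    V,U=np.mgrid[v-r:v+r+1,u-r:u+r+1]; return np.array([(U*w).sum(),(V*w).sum()])/w.sum()
kf,kp=dark(t,(260,245),6),dark(t,(283,230),4)
print(kf,kp)
def T(p,P): c,s_=np.cos(p[2]),np.sin(p[2]); P=np.atleast_2d(P); return np.c_[p[0]+c*P[:,0]-s_*P[:,1],p[1]+s_*P[:,0]+c*P[:,1],P[:,2]]
r=least_squares(lambda p:(proj(t,T(p,[[-.07,.038,.115],[-.07,-.042,.112]]))-[kf,kp]).ravel(),[.505,.083,.54])
p=r.x; print("keys pose",p,r.fun)
for nm,p in (("keys",p),("rect",np.array([.505,.083,.546]))):
    c,s_=np.cos(p[2]),np.sin(p[2]); d=A[:,:2]-p[:2]; L=np.c_[d@[c,s_],d@[-s_,c],A[:,2]]
    lo=L[(L[:,2]<.112)&(L[:,2]>.1)]; print(nm,"deck x",np.percentile(lo[:,0],[.5,2,98,99.5]),"y",np.percentile(lo[:,1],[.5,2,98,99.5]))
    up=L[L[:,2]>.13]; print("up y",np.percentile(up[:,1],[1,99]))
    for z in np.arange(.13,.25,.01):
        q=up[(up[:,2]>z)&(up[:,2]<z+.01)]
        if len(q)>5: print(round(z,2),len(q),np.round(np.percentile(q[:,0],[5,50,95]),3))
```

```text
[260.42586926 245.01974965] [283.11277072 229.73039582]
keys pose [0.49986731 0.08655274 0.57586229] [-0.04423186  0.02989442  0.04447761 -0.03062518]
keys deck x [-0.08862954 -0.08658296  0.0773529   0.08649732] y [-0.07802589 -0.07490792  0.06588717  0.06898676]
up y [-0.07945237  0.0622643 ]
0.13 59 [0.076 0.08  0.096]
0.14 60 [0.074 0.077 0.095]
0.15 58 [0.072 0.075 0.091]
0.16 66 [0.069 0.073 0.091]
0.17 49 [0.066 0.07  0.088]
0.18 36 [0.064 0.074 0.087]
0.19 34 [0.061 0.068 0.083]
0.2 94 [0.048 0.054 0.075]
0.21 315 [0.049 0.056 0.073]
0.22 522 [0.058 0.066 0.075]
0.23 20 [0.062 0.068 0.072]
rect deck x [-0.09039029 -0.0889346   0.07449669  0.08373059] y [-0.07102103 -0.06880192  0.07157558  0.073914  ]
up y [-0.07144617  0.07044483]
0.13 59 [0.075 0.077 0.093]
0.14 60 [0.072 0.075 0.093]
0.15 58 [0.07  0.072 0.09 ]
0.16 66 [0.068 0.07  0.088]
0.17 49 [0.065 0.068 0.085]
0.18 36 [0.063 0.074 0.084]
0.19 34 [0.06  0.067 0.081]
0.2 94 [0.046 0.052 0.074]
0.21 315 [0.047 0.054 0.072]
0.22 522 [0.056 0.064 0.072]
0.23 20 [0.058 0.067 0.069]
```

Emit:
drive_tool([
  [[-0.2,-0.12,-0.36],[0,0,-0.03]],
  [[-0.5,-0.3,-0.36],[0,0,-0.06]],
  [[-0.8,-0.5,-0.36],[0,0,-0.09]],
  [[-1,-0.6,-0.36],[0,0,-0.12]],
  [[-1,-0.6,-0.36],[0,0,-0.141]],
  [[-1,-0.6,-0.36],[0,0,-0.141]],
  [[-1,-0.6,-0.36],[0,0,-0.141]],
], jaw=1)

```text
time: 1.68
eef_pos: [0.4032, 0.3873, 0.3215]
tcp_rot: [0.0, -0.268, 0.964, 0.0]
force: [-1.1, -0.2, 0.0]
grip_width: -0.0001
finger_force: 0.0
```

```bash
cat > g.py <<'E'
from h import *
import sys
p=np.array([.503,.083,.546])
def go(wps):
    s=get_state(); q=s["tcp_rot"]; M=R.from_quat([q[1],q[2],q[3],q[0]]).as_matrix()
    c,n=np.cos(p[2]),np.sin(p[2])
    d=s["eef_pos"]; e=d[:2]-p[:2]
    print("t",s["time"],"printer mm",np.round([1e3*(e@[c,n]),1e3*(e@[-n,c]),1e3*d[2]],1),"F",np.round(s["force"],1),"M",np.round(s["moment"],2),"w",s["grip_width"])
    T=np.array([[-c,n,0],[-n,-c,0],[0,0,-1]]); T=np.array([[-c,-n,0],[-n,c,0],[0,0,-1]]).T
    print("turn",np.round(R.from_matrix(M.T@T).as_rotvec()/2/np.pi,4),"q",np.round(s["joint_positions"],2))
    for w in wps:
        w=np.array(w)/1e3; W=np.array([p[0]+c*w[0]-n*w[1],p[1]+n*w[0]+c*w[1],w[2]])
        print(np.round(M.T@(W-d)/.25,3))
def arc(th,r=105,ins=2): return [78-r*np.cos(th)+(24-ins)*np.sin(th)+11,0,104+r*np.sin(th)+(24-ins)*np.cos(th)]
E
python3 -c "
from g import *
go([[115,0,320],[110,0,212]])"
```

```text
t 1.675 printer mm [ 72.7 311.8 321.5] F [-1.1 -0.2  0. ] M [ 0.07 -0.01  0.  ] w -8.746069915548308e-05
turn [ 0.0001  0.     -0.0007] q [ 0.67 -0.12  1.74  0.    1.52 -1.44]
[-0.174 -1.247  0.005]
[-0.154 -1.247  0.437]
```

Emit:
drive_tool([
  [[-0.05,-0.25,0],[0,0,0]],
  [[-0.1,-0.5,0],[0,0,0]],
  [[-0.17,-0.75,0],[0,0,0]],
  [[-0.18,-1,0],[0,0,0]],
  [[-0.18,-1,0],[0,0,0]],
  [[-0.18,-1,0],[0,0,0]],
])

```text
time: 2.42
eef_pos: [0.5704, 0.1986, 0.3209]
tcp_rot: [-0.0, -0.269, 0.963, 0.0]
force: [-0.3, 0.5, -0.7]
grip_width: -0.0001
finger_force: 0.0
```

Emit:
drive_tool([
  [[0,-0.247,0],[0,0,0]],
  [[0,-0.247,0.2],[0,0,0]],
  [[0,-0.247,0.41],[0,0,0]],
  [[0,-0.247,0.41],[0,0,0]],
  [[0,-0.247,0.41],[0,0,0]],
])

```text
time: 3.05
eef_pos: [0.6033, 0.1462, 0.2211]
tcp_rot: [0.001, -0.27, 0.963, -0.0]
force: [0.9, -0.2, 1.3]
grip_width: -0.0001
finger_force: 0.0
```

```bash
python3 -c "
from g import *
go([arc(a,ins=3) for a in np.arange(1.3,-.01,-.13)])
s=grab_frame('side');t=grab_frame('top')
save('b.png',np.hstack([cv2.resize(f['color'][y:y+130,x:x+130],(400,400),interpolation=cv2.INTER_CUBIC) for f,x,y in((s,190,110),(t,190,140))]))
"
```

```text
t 3.05 printer mm [118.5   1.9 221.1] F [ 0.9 -0.2  1.3] M [-0.01 -0.03  0.04] w -0.00013433550630748522
turn [-0.0001  0.0004  0.0002] q [ 0.15  0.07  1.73  0.    1.34 -1.97]
[ 0.15  -0.007  0.041]
[ 0.205 -0.007  0.048]
[ 0.258 -0.007  0.063]
[ 0.31  -0.007  0.085]
[ 0.358 -0.007  0.112]
[ 0.402 -0.007  0.146]
[ 0.441 -0.007  0.186]
[ 0.475 -0.007  0.23 ]
[ 0.503 -0.007  0.278]
[ 0.525 -0.007  0.329]
[ 0.539 -0.007  0.383]
```

View pics/b.png

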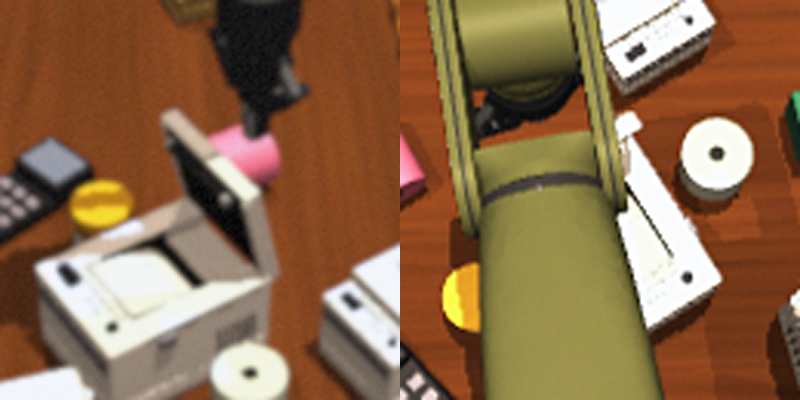

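The tip at crop (255,130) is behind the open cover, clear of it. I'll push along the arc.

Emit:
drive_tool([
  [[0.08,-0.007,0.03],[0,0,0]],
  [[0.15,-0.007,0.041],[0,0,0]],
  [[0.18,-0.007,0.044],[0,0,0]],
  [[0.205,-0.007,0.048],[0,0,0]],
  [[0.23,-0.007,0.055],[0,0,0]],
  [[0.258,-0.007,0.063],[0,0,0]],
  [[0.285,-0.007,0.073],[0,0,0]],
  [[0.31,-0.007,0.085],[0,0,0]],
])

```text
time: 4.15
eef_pos: [0.5371, 0.1024, 0.1972]
tcp_rot: [-0.0, -0.269, 0.963, -0.0]
force: [0.8, 0.9, 1.0]
grip_width: 0.0004
finger_force: 0.7
```

```bash
python3 -c "
from g import *
go([arc(a,ins=3) for a in np.arange(.91-.065,-.01,-.065)])
s=grab_frame('side')
save('c.png',cv2.resize(s['color'][110:250,180:320],(560,560),interpolation=cv2.INTER_CUBIC))
"
```

```text
t 4.15 printer mm [ 39.2  -1.1 197.2] F [0.8 0.9 1. ] M [ 0.02 -0.11  0.06] w 0.00043592604096196743
turn [ 0.     -0.0001 -0.0001] q [ 0.09 -0.08  1.92 -0.    1.31 -2.03]
[0.017 0.004 0.003]
[0.04  0.004 0.018]
[0.063 0.004 0.034]
[0.084 0.004 0.052]
[0.105 0.004 0.071]
[0.123 0.004 0.091]
[0.141 0.004 0.113]
[0.157 0.004 0.135]
[0.172 0.004 0.159]
[0.185 0.004 0.184]
[0.196 0.004 0.209]
[0.206 0.004 0.235]
[0.214 0.004 0.262]
[0.221 0.004 0.289]
```

View pics/c.png

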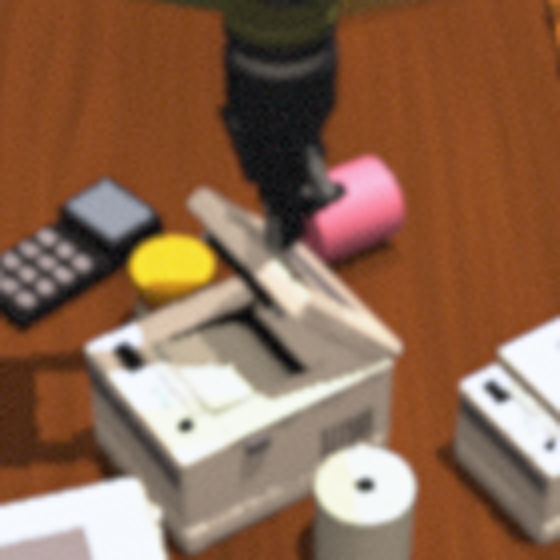

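The cover is following the fingertips and is about half closed. I'll continue along the arc.

Emit:
drive_tool([
  [[0.017,0.004,0.006],[0,0,0]],
  [[0.04,0.004,0.02],[0,0,0]],
  [[0.063,0.004,0.036],[0,0,0]],
  [[0.084,0.004,0.054],[0,0,0]],
  [[0.105,0.004,0.073],[0,0,0]],
  [[0.123,0.004,0.093],[0,0,0]],
  [[0.141,0.004,0.115],[0,0,0]],
  [[0.157,0.004,0.137],[0,0,0]],
  [[0.172,0.004,0.161],[0,0,0]],
  [[0.185,0.004,0.186],[0,0,0]],
])

```text
time: 5.45
eef_pos: [0.4972, 0.0795, 0.1506]
tcp_rot: [-0.0, -0.269, 0.963, -0.0]
force: [-0.4, 0.4, 1.0]
grip_width: -0.0
finger_force: 0.4
```

```bash
python3 -c "
from g import *
go([arc(a,ins=i) for a,i in((.2,3),(.13,3),(.065,3),(0,3),(0,5))])
"
```

```text
t 5.45 printer mm [ -6.8  -0.  150.6] F [-0.4  0.4  1. ] M [ 0.01  0.06 -0.03] w -4.669829275133573e-05
turn [-0.     -0.     -0.0001] q [ 0.05 -0.14  2.05 -0.    1.23 -2.06]
[0.012 0.    0.021]
[0.022 0.    0.049]
[0.03  0.    0.075]
[0.037 0.    0.102]
[0.037 0.    0.11 ]
```

Emit:
drive_tool([
  [[0.012,0,0.021],[0,0,0]],
  [[0.022,0,0.049],[0,0,0]],
  [[0.03,0,0.07],[0,0,0]],
  [[0.037,0,0.085],[0,0,0]],
  [[0.037,0,0.094],[0,0,0]],
  [[0.037,0,0.094],[0,0,0]],
])

```text
time: 6.2
eef_pos: [0.4895, 0.0747, 0.128]
tcp_rot: [-0.0, -0.269, 0.963, -0.0]
force: [-2.6, -0.2, 3.4]
grip_width: -0.0002
finger_force: 1.7
```

```bash
python3 -c "
from g import *
go([])
"
```

```text
t 6.2 printer mm [-1.58e+01 -1.00e-01  1.28e+02] F [-2.6 -0.2  3.4] M [-0.13  0.38 -0.05] w -0.0001514560620518578
turn [-0.     -0.0001 -0.0001] q [ 0.04 -0.13  2.09 -0.    1.19 -2.07]
```

Emit:
drive_tool([
  [[0,0,0.008],[0,0,0]],
  [[0,0,0.014],[0,0,0]],
  [[0,0,0.014],[0,0,0]],
])

```text
time: 6.58
eef_pos: [0.4897, 0.0747, 0.1278]
tcp_rot: [-0.001, -0.269, 0.963, -0.0]
force: [-13.0, -1.5, 21.2]
grip_width: -0.0
finger_force: 10.4
```

Stop reached: the force rose to 21 N with no further travel. I'll lift and check the cover and keys.

Emit:
drive_tool([
  [[0,0,-0.1],[0,0,0]],
  [[0,0,-0.4],[0,0,0]],
  [[-0.2,0.3,-0.5],[0,0,0]],
  [[-0.4,0.6,-0.5],[0,0,0]],
  [[-0.4,0.8,-0.5],[0,0,0]],
  [[-0.4,0.8,-0.5],[0,0,0]],
  [[-0.4,0.8,-0.5],[0,0,0]],
])

```text
time: 7.45
eef_pos: [0.4706, 0.3002, 0.249]
tcp_rot: [0.0, -0.271, 0.962, 0.0]
force: [-0.6, 0.7, 0.0]
grip_width: -0.0001
finger_force: 0.0
```

```bash
python3 -c "
from g import *
from g import p
go([[-70,38,150],[-70,38,122]])
s=grab_frame('side');t=grab_frame('top')
c,n=np.cos(p[2]),np.sin(p[2])
ims=[]
for f,x,y in((s,185,130),(t,200,160)):
  W=cloud(f); e=W[...,:2]-p[:2]; X=e@[c,n];Y=e@[-n,c]
  for a,b in((-40,-20),(-20,20),(20,60),(-86,-48)):
    m=(X*1e3>a)&(X*1e3<b)&(abs(Y)<.05); print(a,m.sum(),np.round(np.nanmedian(W[m][:,2]),4) if m.any() else '')
  im=f['color'].copy(); print(f['color'][0,0])
  q=proj(f,[[p[0]+c*a-n*b,p[1]+n*a+c*b,h] for a,b,h in((-.07,.038,.116),(-.07,-.042,.113),(-.09,.07,.108),(-.09,-.07,.108),(-.045,.07,.128),(-.045,-.07,.128))])
  big=cv2.resize(im[y:y+110,x:x+110],(400,400),interpolation=cv2.INTER_CUBIC)
  for a in q: cv2.circle(big,tuple(int(v) for v in ((a-[x,y]+.5)*400/110)),3,(255,0,0),1)
  ims.append(big)
save('d.png',np.hstack(ims))
"
```

```text
t 7.45 printer mm [ 85.1 202.4 249. ] F [-0.6  0.7  0. ] M [-0.01 -0.03 -0.02] w -0.00012276147258806171
turn [0.     0.0001 0.0006] q [ 0.47 -0.09  1.84  0.    1.39 -1.65]
[ 0.623 -0.655  0.395]
[ 0.623 -0.655  0.507]
-40 183 0.1276
-20 339 0.1274
20 315 0.1281
-86 368 0.1083
[108  66  28]
-40 236 0.1258
-20 472 0.1256
20 467 0.1262
-86 448 0.1063
[42 21 11]
```

View pics/d.png

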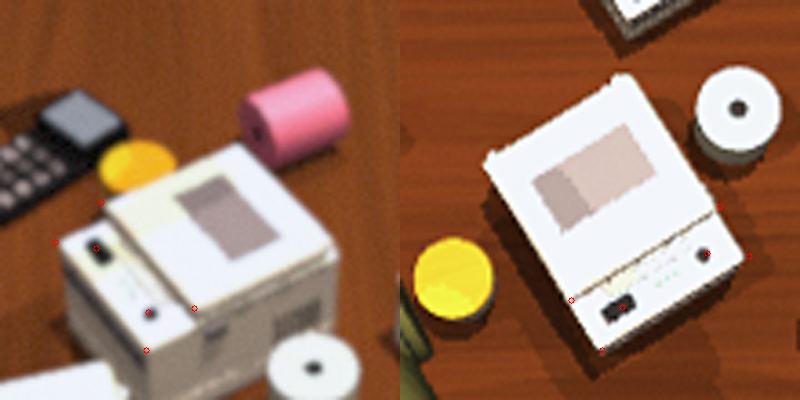

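The cover is level and shut (0.128 m along its length). The model overlay matches both keys: feed at side crop (97,248), power at (150,313). Next I'll move over the feed key.

Emit:
drive_tool([
  [[0.2,-0.2,0.1],[0,0,0]],
  [[0.4,-0.4,0.2],[0,0,0]],
  [[0.62,-0.65,0.25],[0,0,0]],
  [[0.623,-0.651,0.45],[0,0,0]],
  [[0.623,-0.651,0.5],[0,0,0]],
  [[0.623,-0.651,0.5],[0,0,0]],
  [[0.623,-0.651,0.5],[0,0,0]],
])

```text
time: 8.43
eef_pos: [0.4235, 0.0775, 0.1253]
tcp_rot: [0.001, -0.269, 0.963, -0.0]
force: [0.3, 0.1, 0.6]
grip_width: -0.0002
finger_force: 0.0
```

```bash
python3 -c "
from g import *
go([[-70,39,116],[-70,39,112],[-70,39,111]])
s=grab_frame('side')
save('e.png',cv2.resize(s['color'][160:240,180:280],(700,560),interpolation=cv2.INTER_CUBIC))
"
```

```text
t 8.425 printer mm [-70.8  36.6 125.3] F [0.3 0.1 0.6] M [ 0.03 -0.04 -0.03] w -0.00015711704276333464
turn [-0.0001  0.0003 -0.0003] q [ 0.06 -0.3   2.23  0.    1.21 -2.06]
[-0.003  0.01   0.037]
[-0.003  0.01   0.053]
[-0.003  0.01   0.057]
```

View pics/e.png

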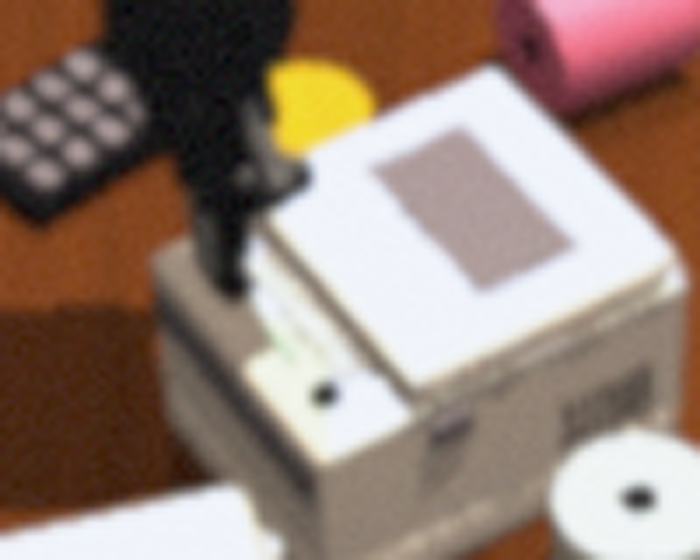

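The fingertips at crop (230,285) are over the feed key. I'll press now.

Emit:
drive_tool([
  [[-0.003,0.008,0.035],[0,0,0]],
  [[-0.003,0.008,0.054],[0,0,0]],
  [[-0.003,0.008,0.056],[0,0,0]],
  [[-0.003,0.008,0.056],[0,0,0]],
])

```text
time: 8.98
eef_pos: [0.4231, 0.0805, 0.1119]
tcp_rot: [0.001, -0.27, 0.963, 0.0]
force: [-2.5, 0.6, 9.0]
grip_width: 0.0002
finger_force: 4.6
```

Emit:
drive_tool([
  [[0,0,0],[0,0,0]],
  [[0,0,0],[0,0,0]],
  [[0,0,0],[0,0,0]],
  [[0,0,0],[0,0,0]],
  [[0,0,0],[0,0,0]],
  [[0,0,0],[0,0,0]],
  [[0,0,0],[0,0,0]],
])

```text
time: 9.85
eef_pos: [0.4231, 0.0805, 0.1119]
tcp_rot: [0.001, -0.27, 0.963, 0.0]
force: [-3.4, 0.6, 8.9]
grip_width: 0.0005
finger_force: 4.5
```

Emit:
drive_tool([
  [[0,0,0],[0,0,0]],
  [[0,0,0],[0,0,0]],
  [[0,0,0],[0,0,0]],
  [[0,0,0],[0,0,0]],
  [[0,0,0],[0,0,0]],
  [[0,0,0],[0,0,0]],
  [[0,0,0],[0,0,0]],
  [[0,0,-0.2],[0,0,0]],
  [[0,0,-0.4],[0,0,0]],
  [[0,0,-0.5],[0,0,0]],
])

```text
time: 11.1
eef_pos: [0.4232, 0.0803, 0.2383]
tcp_rot: [0.002, -0.27, 0.963, -0.0]
force: [1.7, 0.1, -0.2]
grip_width: -0.0004
finger_force: 0.0
```

Emit:
drive_tool([
  [[-0.2,0.3,-0.1],[0,0,0]],
  [[-0.4,0.6,-0.1],[0,0,0]],
  [[-0.6,0.65,-0.1],[0,0,0]],
  [[-0.6,0.65,-0.1],[0,0,0]],
  [[-0.6,0.65,-0.1],[0,0,0]],
])

```text
time: 11.72
eef_pos: [0.4662, 0.299, 0.2591]
tcp_rot: [-0.001, -0.271, 0.963, -0.0]
force: [0.5, -0.5, -0.2]
grip_width: 0.0003
finger_force: 0.0
```

```bash
python3 -c "
from g import *
from g import p
go([])
s=grab_frame('side')
c,n=np.cos(p[2]),np.sin(p[2])
W=cloud(s); e=W[...,:2]-p[:2]; X=e@[c,n]*1e3;Y=e@[-n,c]*1e3
for a,b,h,k in((-40,-20,-50,50),(20,60,-50,50),(-74,-66,30,46),(-60,-50,-50,50)):
    m=(X>a)&(X<b)&(Y>h)&(Y<k); print(a,m.sum(),np.round(np.nanmedian(W[m][:,2]),4))
save('f.png',cv2.resize(s['color'][130:270,165:325],(640,560),interpolation=cv2.INTER_CUBIC))
"
```

```text
t 11.725 printer mm [ 80.7 203.7 259.1] F [ 0.5 -0.5 -0.2] M [-0.02  0.02  0.03] w 0.00028413241896083877
turn [ 0.     -0.0003  0.0005] q [ 0.47 -0.1   1.83  0.    1.41 -1.65]
-40 178 0.1278
20 334 0.1279
-74 12 0.115
-60 89 0.1096
```

View pics/f.png

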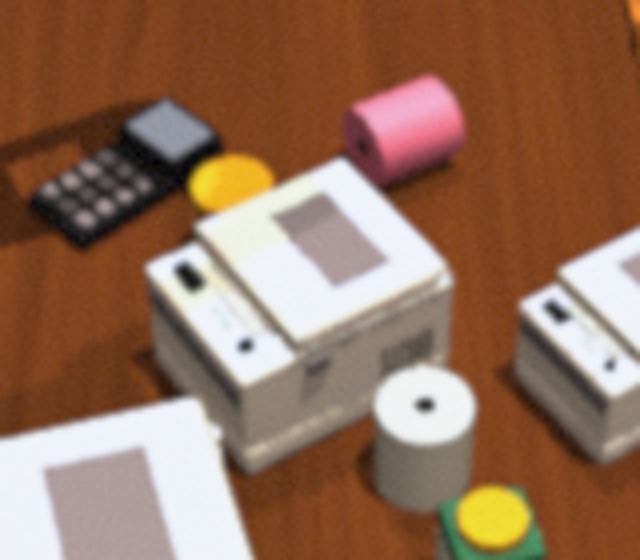

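The cover is shut, the feed key at crop (190,277) is back up, and nothing around the printer has moved.

```bash
python3 -c "
from bench import *
print(close_job())"
```

```text
the job is handed in; nothing more can be done
None
```

I pushed the middle-sized printer's cover fully shut, held its feed key fully down for about two seconds and let go; the bystanders and power key were left alone, and the job is handed in (the hand-in returned no verdict).

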